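# Index the lathe's tool post to the next tool and clamp it

## Robot

A 7-joint arm with a two-finger parallel gripper is mounted at the origin on the work surface. World frame = base frame: x ahead of the robot, y to its left, z up, the work surface at z = 0. Lengths are in mm, angles in degrees, forces in N, time in s.
With the tool pointing down it reaches from about 425 to 825 mm from the base axis. Payload 3.6 kg.
Tool frame: the origin (TCP) lies midway between the tips of the shut fingers; the grasp point (between the pads) lies 19 mm behind it; z points along the fingers, y is the line along which they close (so a half turn about z gives the same grasp; the last joint's range is limited). The gripper opens to 93 mm and grips with 3 to 60 N. Pads are 15 mm wide; open, the fingers measure 128 mm over their backs; the gripper's body (75 mm by 188 mm) begins 65 mm behind the grasp point.
Start: joints at [-78.295, 35.231, -0.722, 81.555, 0.464, 63.22, -2.315], TCP at [148.659, 632.742, 218.64] pointing down, gripper open.
Joint ranges: [-178.69, 178.69], [-17.37, 117.87], [-77.05, 75.6], [15.02, 138.74], [-78.02, 258.01], [0.78, 113.62], [-162.83, 162.83]. Speed limits (degrees/s): [159.86, 159.86, 180, 180, 180, 180, 180].

## Interface

Orientations are given as [roll, pitch, yaw] about the fixed x, y, z axes, in that order (R = Rz(yaw) Ry(pitch) Rx(roll)).
In Python, from rig import ctrl, viewer, job, spotter gives the robot as it stands.
- The arm moves only by the tool send_rows, never from a script. Its argument "series" is a list of rows, each an object with "translation": the shift along the tool's x, y, z in cm, a list of three; "twist": the turn about the tool's z in degrees; "claw": the opening, from 0 (shut) to 1 (fully open). A call has 1 to 20 rows; each row shifts and turns the commanded pose from where the row before left it, along the tool's axes as they then stand; what a row does not reach is not made up. A row lasts 1/8 s, in which the tool goes at most 62.5 mm and 10.7 degrees, less where a joint would pass 70% of its speed; a pose out of reach is approached as far as the arm can. A call is refused whole if a number of a shift passes 6.25 or a number of a turn 10.7, either way. A call with a gripper value outside its range is refused whole. The fingers move at their own pace and stop on an object; "newtons" is the grip in N (left out, the last holds). Time passes only in rows, so rows that do not move let the fingers close. It gives the time, the measured TCP pose, the force, the opening and the grip force at its end, in the units of the state.
- ctrl.state(): the state, without advancing time (a new reading comes with each control period).
- viewer.camera(name): name is "side" or "top"; returns (picture, depth): 480x640x3 uint8, blue, green, red; 480x640 float32, mm along the optical axis (not along the pixel's ray), 0 where there is no reading.
- viewer.camera_model(name): a dict with "intrinsics" (3x3 intrinsics, pixels), "origin" and "orientation" of the camera in the world. Camera axes: x right, y down, z forward; pixel columns grow to the right and rows downward; lengths in mm; the calibration is good to about 2 mm. A picture is of the moment at which its call begins. camera_model takes no time and is no camera call.
- job.sign_off(): hands the job in; it is judged then, once.
Trained networks look in the newest picture that a camera, given by its name, has taken for a name from the list of things; names that differ only in an ending like _2 or _b are one class to them, and where a whole thing is asked for, a point or a joint stands for the part that bears it (a point fixed in the world has none). Each returns a list of dicts, best first, with "p" (0 to 1); they miss things now and then, are a little off and sometimes report something else, mostly with a low value. They report only what shows in the picture. A call takes as long as a camera call.
- spotter.masks_of(label, camera): "pixels" (480x640 bool, what is visible of it) and "bbox" ([left, top, width, height] in pixels, round what is visible of it).
The state is a dict: "t": time; "joint_positions": joint angles; "qd": joint speeds; "joint_torque": joint torques, N m; "ee_pos": TCP position; "eef_rot": TCP orientation; "ft_force": force on the tool from outside, world axes, zero at the start; "wrist_torque": the same for the moment, N m; "gripper_width": opening from 0.0 (shut) to 1.0 (fully open); "grip_force": force on a finger pad.
Only numpy, scipy, OpenCV 4.12 (cv2) and the standard library are available. Lean on these libraries where they do the work, as an engineer would, in place of code of your own. Each camera call takes 0.05 s, during which the arm holds its last target. There are 200 camera calls.

## Task

The clamp lever on top of the lathe's four-way tool post is already slack. Turn the square tool post one station counter-clockwise (seen from above), until it clicks home in its detent with the red tool now where the blue one is, then swing the clamp lever clockwise until it comes up firm. Leave the lathe's slides where they are set and do not disturb the chuck key and brush on the lathe or the caliper and oil can in front of it.

Things in the scene. Friction and masses are not known exactly. Their poses are not given: they have to be found in the camera images.
- lathe: bench mini lathe, 740 mm long; origin on the bench under mid-bed; y runs along the bed to the blue headstock, -x is the operator's side. Headstock from y = 125 mm outwards, 255 mm high (outer end 260); chuck with a brass bar from there to y = 35 mm, top 230 mm over the bench; tailstock beyond y = -225 mm, 210 to 230 mm high
- post (a point): point on the tool post's upright turning axis, level with the post's top (210 mm over the bench); axes parallel to the lathe's, they do not turn with the post. Carriage and cross slide, which carry it, stand elsewhere each time; they are stiff (60 N)
- turret_top (a point): same point, turning with the post: a dark steel block 65 mm square, 165 to 210 mm over the bench, square bolt heads up to 217. Along each side lies a tool with a 12 mm square shank, centre line 26 mm from the axis, sticking out past the next face (pinwheel). Slides and a crank below the tools reach 166 mm: keep fingertips above 168. x: the way the blue tool points
- tool_blue (a point): centre of the blue shank's free end: 30 mm long, 12 mm wide, 178 to 190 mm over the bench, can be gripped or pushed; at (48, 26, -27) mm in the turret_top frame. At the start it is at work: on the chuck's side of the post, pointing away from the operator (+x of the lathe)
- tool_yellow (a point): same point and sizes on the yellow tool, at (-26, 48, -27) mm in the turret_top frame; at the start on the operator's side, pointing at the chuck (+y of the lathe)
- tool_green (a point): same on the green tool, at (-48, -26, -27) mm in the turret_top frame; at the start on the tailstock's side, pointing at the operator (-x of the lathe)
- tool_red (a point): same on the red tool (a parting blade), at (26, -48, -27) mm in the turret_top frame; at the start on the far side, pointing at the tailstock (-y of the lathe). It is the one to bring to work
- turret (a joint): angle of the tool post, rad: near 0 at the start, growing counter-clockwise from above; a spring detent every 1.571. Turning it out of a detent takes up to 0.32 N m (at 0.26 rad from it) and little half-way between; let go within about 0.45 rad of a detent it is drawn in and clicks home, to within 0.03 rad
- lever (a joint): angle of the clamp lever, rad: 0 is tight at its firm stop, growing counter-clockwise from above (slack, up to 1.6); 0.9 to 1.4 at the start. 0.2 N m of friction holds it where it is left. Tight, it points 80 degrees clockwise from the lathe's x axis (to the tailstock)
- lever_ball (a point): centre of the black ball, 18 mm across, at the lever's end: 88 mm from the post's axis, 238 mm over the bench. The 9 mm rod from the hub rises outwards to it from 224 mm
- key_mid (a point): middle of the steel T-handled chuck key, 75 x 90 mm, lying on top of the headstock (leave it there)
- brush_mid (a point): middle of the wooden-handled chip brush, 155 mm long, lying in the lathe's chip tray in front of the tailstock
- caliper_mid (a point): middle of the sliding caliper, 230 mm long, 12 mm thick, lying on the bench in front of the lathe, to the robot's right
- oil_mid (a point): half-way up the red oil can, 70 mm across, its spout up to 145 mm high, on the bench in front of the lathe, to the robot's left

How it is judged (in metres and radians):
On the way:
1. the post is home in the next detent, one station counter-clockwise, with the lever still slack (value of joint turret between 1.5 and 1.64 rad and value of joint lever above 0.5 rad), for 0.2 s.
At the end, for the whole second after the job is handed in: the tool post stands one station (1.571 rad) counter-clockwise of its start, within 0.06 rad, the clamp lever is within 0.12 rad of its firm stop, and both are at rest (value of joint turret between 1.51 and 1.63 rad and value of joint lever below 0.12 rad and velocity of joint turret between -0.05 and 0.05 rad/s and velocity of joint lever between -0.05 and 0.05 rad/s); the robot touches nothing.
It fails at once if a slide of the lathe is shifted by more than 5 mm (distance of post from where it was at the start of the episode above 0.005 m).
It fails at once if the chuck key, brush, caliper or oil can is moved by more than 30 mm (distance of any of key_mid, brush_mid, caliper_mid, oil_mid from where it was at the start of the episode above 0.03 m).
It also fails if it takes over 51 s, if anything falls off the work surface, if the arm or the gripper's body presses on something with over 40 N, if the wrist force passes 120 N, or if a joint passes its speed limit or range.

## Working session

There is one attempt and no reset: what is moved stays moved. The work goes in short steps, Python scripts to look and compute and a tool call to move; the robot and the scene stay as the last step left them, time stands still between calls to the robot, and variables do not carry over. Pictures are saved under pics/ and viewed, at most 10 in all, crops included, and the job is handed in when it is done.

Besides the shell and the picture viewer there is one more tool, called after "Request:" as a command line: name --argument value ..., lists and objects as JSON in quotes. send_rows: Moves the arm, as the interface text tells. Its arguments: {"type":"object","properties":{"series":{"type":"array","items":{"type":"object","properties":{"translation":{"type":"array","items":{"type":"number"}},"twist":{"type":"number"},"claw":{"type":"number"}}}},"newtons":{"type":"number"}},"required":["series"]}

```bash
mkdir -p pics; ls
cat > h.py <<'E'
import numpy as np, cv2
from rig import ctrl, viewer, job, spotter
def cam(n):
    p,d=viewer.camera(n); m=viewer.camera_model(n); return p,d,m
def R(m):
    o=np.array(m["orientation"],float)
    if o.shape==(3,3): return o
    from scipy.spatial.transform import Rotation as S
    return S.from_euler('xyz',o,degrees=True).as_matrix() if o.size==3 else S.from_quat(o).as_matrix()
def pts(d,m,mask):
    v,u=np.nonzero(mask&(d>0)); z=d[v,u]; K=np.array(m["intrinsics"])
    c=np.stack([(u-K[0,2])/K[0,0]*z,(v-K[1,2])/K[1,1]*z,z],1)
    return c@R(m).T+np.array(m["origin"])
def proj(m,P):
    c=(np.atleast_2d(P)-np.array(m["origin"]))@R(m); K=np.array(m["intrinsics"])
    q=c@K.T; return q[:,:2]/q[:,2:]
E
python3 - <<'E'
from h import *
s=ctrl.state(); print(s["t"],s["ee_pos"],s["eef_rot"],s["gripper_width"])
for n in ("top","side"):
    p,d,m=cam(n); cv2.imwrite(f"pics/{n}0.png",p); print(n,m)
    for l in ("lathe","turret_top","tool_blue","tool_red","tool_green","tool_yellow","lever_ball","lever","oil_mid","caliper_mid","key_mid","brush_mid"):
        for r in spotter.masks_of(l,n)[:2]:
            P=pts(d,m,r["pixels"]); 
            if len(P): print(l,round(r["p"],2),r["bbox"],len(P),np.median(P,0).round(),P.min(0).round(),P.max(0).round())
E
```

```text
pics
0.0 [148.52463416 631.98682646 217.51029465] [-1.79854909e+02  3.20814735e-03  1.66778020e+02] 0.9991703031632149
top {'intrinsics': array([[471.95030147,   0.        , 319.34300346],
       [  0.        , 471.95030147, 235.78113241],
       [  0.        ,   0.        ,   1.        ]]), 'origin': array([ 407.12977087,   28.79654865, 1253.47308592]), 'orientation': array([-174.9370469 ,    0.24534544,  -91.28951233])}
lathe 0.7 [153.7, 145.3, 339.6, 122.2] 26468 [600.  28. 127.] [ 431. -432.   -6.] [756. 475. 268.]
lathe 0.23 [315.6, 186.8, 69.2, 56.2] 1060 [540. -35. 208.] [ 483. -116.   27.] [613.  39. 230.]
turret_top 0.55 [319.1, 186.2, 62.4, 58.4] 1084 [540. -35. 208.] [ 480. -118.   84.] [618.  36. 222.]
tool_blue 0.61 [313.6, 187.4, 72.2, 57.9] 1076 [539. -38. 208.] [ 480. -116.   -2.] [615.  39. 230.]
tool_red 0.84 [314.7, 188.7, 69.1, 53.8] 1033 [540. -35. 208.] [ 483. -116.   84.] [624.  39. 222.]
tool_green 0.92 [317.4, 186.5, 63.1, 60.2] 1169 [539. -38. 208.] [ 480. -116.   -2.] [615.  39. 230.]
tool_yellow 0.56 [315.0, 189.5, 66.0, 55.3] 979 [537. -37. 209.] [ 480. -
[... 1625 characters left out ...]
_yellow 0.68 [242.6, 189.8, 82.1, 60.7] 1730 [529. -14. 188.] [ 476. -231.   25.] [642.  41. 218.]
lever_ball 0.89 [246.1, 170.6, 47.4, 44.2] 537 [560. -45. 227.] [ 528. -372.   -5.] [789. -22. 246.]
lever 0.59 [248.5, 168.7, 45.1, 41.5] 493 [560. -45. 227.] [ 528. -368.   -5.] [784. -24. 246.]
oil_mid 0.74 [282.6, 393.6, 65.1, 79.5] 2155 [370. 288.  59.] [329. 218.  -4.] [423. 312. 143.]
caliper_mid 0.67 [366.8, 189.3, 49.9, 59.8] 830 [ 382. -331.    3.] [ 347. -435.   -6.] [ 412. -190.   14.]
key_mid 0.93 [134.2, 257.9, 67.1, 55.0] 846 [607. 227. 263.] [563. 194. 251.] [653. 290. 268.]
brush_mid 0.57 [312.2, 185.7, 23.0, 44.8] 177 [ 551. -298.   37.] [ 534. -338.   31.] [ 563. -186.   43.]
```

```bash
cat > m.py <<'E'
from h import *
def measure(tag):
    for n,w in (("top",(290,150,110,110)),("side",(215,150,140,120))):
        p,d,m=cam(n); x,y,a,b=w
        cr=cv2.resize(p[y:y+b,x:x+a],None,fx=5,fy=5,interpolation=cv2.INTER_CUBIC); cv2.imwrite(f"pics/{tag}_{n}.png",cr)
        P=pts(d,m,np.ones(d.shape,bool)); vv,uu=np.nonzero(d>0); hsv=cv2.cvtColor(p,cv2.COLOR_BGR2HSV)[vv,uu].astype(int)
        near=(abs(P[:,0]-545)<110)&(abs(P[:,1]+38)<110)
        t=near&(P[:,2]>203)&(P[:,2]<213)&(abs(P[:,0]-545)<60)&(abs(P[:,1]+38)<60)
        print(n,"top",t.sum(),cv2.minAreaRect(P[t,:2].astype(np.float32)),P[t].mean(0).round(1))
        b_=near&(P[:,2]>234)&(P[:,2]<255)&(hsv[:,2]<80)
        if b_.sum(): print(" ball",b_.sum(),P[b_].mean(0).round(1),P[b_].max(0).round())
        for c,lo,hi in (("red",0,8),("yellow",20,34),("green",45,80),("blue",95,125)):
            k=near&(P[:,2]>172)&(P[:,2]<196)&(hsv[:,0]>=lo)&(hsv[:,0]<=hi)&(hsv[:,1]>120)
            if k.sum(): print(" ",c,k.sum(),P[k].mean(0).round(1),P[k].min(0).round(),P[k].max(0).round())
    h=P[(abs(P[:,2]-255)<4)&(P[:,1]>130)&(abs(P[:,0]-600)<200)]
    print("headstock",cv2.minAreaRect(h[:,:2].astype(np.float32)))
if __name__=="__main__": measure("a")
E
python3 m.py
```

```text
top top 497 ((548.7247314453125, -40.29986572265625), (65.5201644897461, 64.9559097290039), 3.104296922683716) [545.7 -39.6 209.7]
 ball 48 [625.3 -67.4 243.9] [638. -37. 249.]
  red 62 [575.4 -86.7 188.1] [ 570. -100.  178.] [581. -74. 194.]
  yellow 96 [535.7  13.5 188.5] [514. -39. 173.] [624.  70. 196.]
  green 2 [505.6 -65.5 189.3] [497. -68. 189.] [515. -63. 189.]
  blue 52 [595.9 -11.4 188.3] [585. -16. 178.] [611.  -6. 194.]
side top 568 ((544.6217041015625, -41.02817916870117), (65.7165298461914, 66.7679443359375), 2.1173346042633057) [540.6 -31.7 208. ]
 ball 40 [627.1 -65.6 240.5] [633. -61. 245.]
  yellow 182 [519.7  -7.4 185.4] [511. -61. 176.] [618.  57. 196.]
  blue 182 [564.7  -9.9 183.6] [529. -17. 175.] [603.  -6. 189.]
headstock ((610.5770263671875, 261.465576171875), (146.51315307617188, 237.49888610839844), 1.4863715171813965)
```

```bash
python3 -c "
import cv2;a=cv2.imread('pics/a_top.png');b=cv2.imread('pics/a_side.png');b=cv2.resize(b,(458,393));a=cv2.resize(a,(340,340))
import numpy as np
c=np.zeros((400,800,3),np.uint8);c[:340,:340]=a;c[:393,341:799]=b;cv2.imwrite('pics/ab.png',c)"
```

```text
(no output)
```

View pics/ab.png

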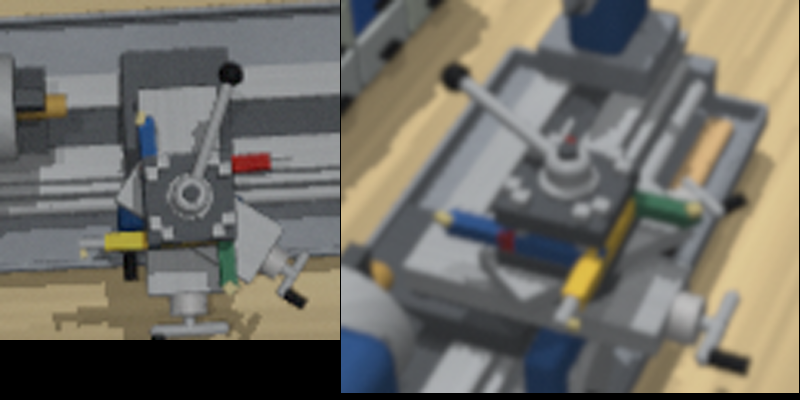

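View pics/side0.png

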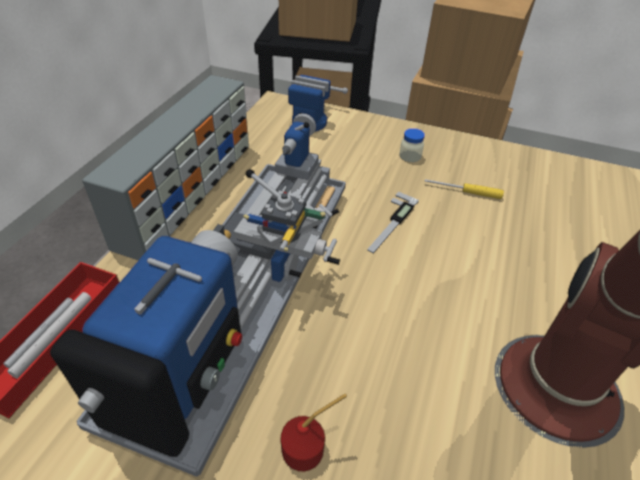

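```bash
cat > plan.py <<'E'
import numpy as np, json
from rig import ctrl
def plan(wps,start=None):
    """wps: (x,y,z,yaw,nrows); prints rows in tool axes, rounding without accumulating error"""
    s=ctrl.state(); 
    cur=np.array(list(s["ee_pos"])+[s["eef_rot"][2]]) if start is None else np.array(start,float)
    print("t",round(s["t"],2),"now",cur.round(1)); out=[]
    for x,y,z,w,n in wps:
        a=cur.copy(); b=np.array([x,y,z,w],float)
        for i in range(1,n+1):
            g=a+(b-a)*i/n; d=g-cur; c,sn=np.cos(np.radians(cur[3])),np.sin(np.radians(cur[3]))
            t=np.round(np.array([c*d[0]+sn*d[1],sn*d[0]-c*d[1],-d[2]])/10,2); tw=round(-d[3],1)
            out.append((t.tolist(),tw))
            t=t*10; cur=cur+np.array([c*t[0]+sn*t[1],sn*t[0]-c*t[1],-t[2],-tw])
    for o in out: print(json.dumps(o))
E
python3 -c "
from plan import plan
plan([(148.5,632,340,167,3),(400,300,350,90,8),(500,-67.5,350,2,9)])"
```

```text
t 1.4 now [148.7 632.7 218.6 166.8]
[[0.0, -0.02, -4.05], -0.1]
[[0.0, -0.03, -4.04], -0.0]
[[0.0, -0.02, -4.05], -0.1]
[[-4.0, -3.34, -0.12], 9.6]
[[-4.5, -2.62, -0.13], 9.6]
[[-4.87, -1.83, -0.12], 9.7]
[[-5.11, -0.99, -0.13], 9.6]
[[-5.21, -0.12, -0.12], 9.6]
[[-5.15, 0.74, -0.13], 9.6]
[[-4.95, 1.6, -0.12], 9.7]
[[-4.62, 2.41, -0.13], 9.6]
[[-4.08, 1.11, 0.0], 9.8]
[[-3.84, 1.79, 0.0], 9.8]
[[-3.47, 2.42, 0.0], 9.7]
[[-3.01, 2.97, 0.0], 9.8]
[[-2.47, 3.44, 0.0], 9.8]
[[-1.85, 3.81, 0.0], 9.8]
[[-1.17, 4.06, 0.0], 9.7]
[[-0.47, 4.21, 0.0], 9.8]
[[0.26, 4.22, 0.0], 9.8]
```

Request:
send_rows --series '[{"translation": [0,0,-4.05],"twist": 0,"claw": 0.5},{"translation": [0,0,-4.05],"twist": 0,"claw": 0.5},{"translation": [0,-0.05,-4.05],"twist": 0,"claw": 0.5},{"translation": [-4.0,-3.34,-0.12],"twist": 9.6,"claw": 0.5},{"translation": [-4.5,-2.62,-0.13],"twist": 9.6,"claw": 0.5},{"translation": [-4.87,-1.83,-0.12],"twist": 9.7,"claw": 0.5},{"translation": [-5.11,-0.99,-0.13],"twist": 9.6,"claw": 0.5},{"translation": [-5.21,-0.12,-0.12],"twist": 9.6,"claw": 0.5},{"translation": [-5.15,0.74,-0.13],"twist": 9.6,"claw": 0.5},{"translation": [-4.95,1.6,-0.12],"twist": 9.7,"claw": 0.5},{"translation": [-4.62,2.41,-0.13],"twist": 9.6,"claw": 0.5},{"translation": [-4.08,1.11,0],"twist": 9.8,"claw": 0.5},{"translation": [-3.84,1.79,0],"twist": 9.8,"claw": 0.5},{"translation": [-3.47,2.42,0],"twist": 9.7,"claw": 0.5},{"translation": [-3.01,2.97,0],"twist": 9.8,"claw": 0.5},{"translation": [-2.47,3.44,0],"twist": 9.8,"claw": 0.5},{"translation": [-1.85,3.81,0],"twist": 9.8,"claw": 0.5},{"translation": [-1.17,4.06,0],"twist": 9.7,"claw": 0.5},{"translation": [-0.47,4.21,0],"twist": 9.8,"claw": 0.5},{"translation": [0.26,4.22,0],"twist": 9.8,"claw": 0.5}]'

```text
t: 3.9
ee_pos: [497.9, -69.5, 350.4]
eef_rot: [-180.0, -0.0, 1.5]
ft_force: [-0.1, 1.2, -0.4]
gripper_width: 0.499
grip_force: 0.0
```

```bash
python3 -c "
from h import *
from plan import plan
p,d,m=cam('side'); cv2.imwrite('pics/s2.png',cv2.resize(p[60:300,160:400],None,fx=2.5,fy=2.5))
s=ctrl.state(); print(s['joint_positions'],s['eef_rot'],s['ft_force'])
plan([(500,-67.5,205,2,4),(500,-67.5,171,2,2)])"
```

```text
[-28.38266032  20.37731311  49.73307996  93.42722101 -15.77427044
  73.42745259 -65.21382214] [ 1.79628390e+02 -1.26416930e-01  7.31594245e-01] [ 0.27072816 -4.00969462  1.09843754]
t 3.95 now [498.  -76.6 350.8   0.7]
[[0.05, -0.23, 3.64], -0.3]
[[0.06, -0.22, 3.65], -0.3]
[[0.05, -0.23, 3.64], -0.4]
[[0.06, -0.23, 3.65], -0.3]
[[0.0, 0.0, 1.7], 0.0]
[[0.0, 0.0, 1.7], 0.0]
```

View pics/s2.png

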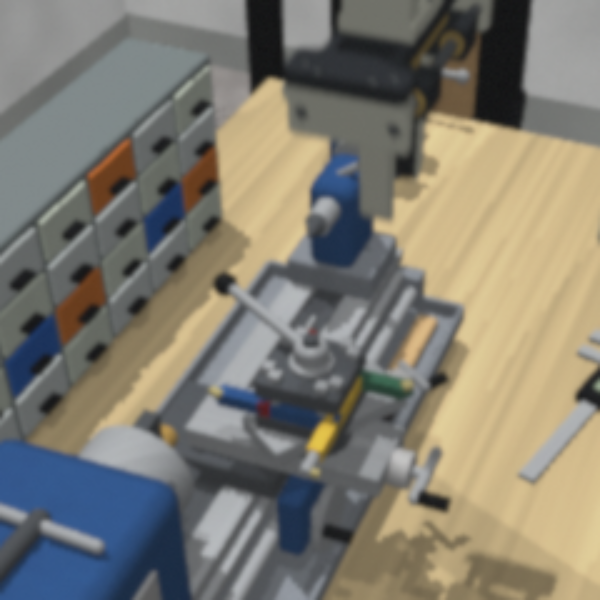

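Request:
send_rows --series '[{"translation": [0,0,0],"twist": 0,"claw": 0.5},{"translation": [0,0,4],"twist": 0,"claw": 0.5},{"translation": [0,0,4],"twist": 0,"claw": 0.5},{"translation": [0,0,4],"twist": 0,"claw": 0.5},{"translation": [0,0,2.5],"twist": 0,"claw": 0.5},{"translation": [0,0,0],"twist": 0,"claw": 0.5},{"translation": [0,0,0],"twist": 0,"claw": 0.5}]'

```text
t: 4.82
ee_pos: [498.4, -67.8, 206.2]
eef_rot: [-180.0, -0.1, 1.9]
ft_force: [-0.1, -0.4, 0.1]
gripper_width: 0.501
grip_force: 0.0
```

```bash
python3 -c "
from h import *
s=ctrl.state(); print(s['ee_pos'],s['eef_rot'],s['ft_force'])
p,d,m=cam('side'); x=p[140:260,210:360].copy(); cv2.imwrite('pics/s3.png',cv2.resize(x,None,fx=5,fy=5))"
```

```text
[498.44343232 -67.81747628 206.21942679] [-1.79989420e+02 -1.11734398e-01  1.89233303e+00] [-0.12096515 -0.38878967  0.11275512]
```

View pics/s3.png

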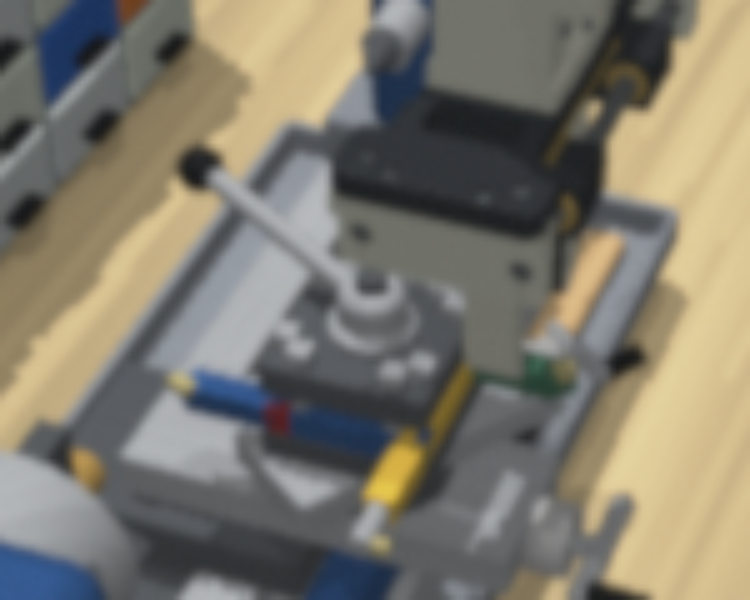

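Request:
send_rows --newtons 20 --series '[{"translation": [0,0,2],"twist": 0,"claw": 0.5},{"translation": [0,0,1.3],"twist": 0,"claw": 0.5},{"translation": [0,0,0],"twist": 0,"claw": 0.5},{"translation": [0,0,0],"twist": 0,"claw": 0.1},{"translation": [0,0,0],"twist": 0,"claw": 0.1},{"translation": [0,0,0],"twist": 0,"claw": 0.1},{"translation": [0,0,0],"twist": 0,"claw": 0.1}]'

```text
t: 5.75
ee_pos: [497.6, -68.8, 172.4]
eef_rot: [180.0, -0.0, 1.8]
ft_force: [-0.7, -0.7, 0.1]
gripper_width: 0.129
grip_force: 3.2
```

```bash
python3 -c "
from plan import plan
import numpy as np
from rig import ctrl
s=ctrl.state(); print(s['ee_pos'],s['eef_rot'],s['ft_force'],s['gripper_width'],s['grip_force'])
C=np.array([547,-40.5]); g=np.array([499,-67.8])-C
w=[]
for k in range(1,19):
    a=np.radians(k*5); q=C+[np.cos(a)*g[0]-np.sin(a)*g[1],np.sin(a)*g[0]+np.cos(a)*g[1]]
    w.append((q[0],q[1],172,2+5*k,1))
plan(w,[499,-67.8,172,2])"
```

```text
[497.57269136 -68.83596448 172.35264243] [ 1.79965610e+02 -4.28454227e-03  1.77951505e+00] [-0.73435376 -0.74238606  0.11621208] 0.1291444355205263 3.1885071471333504
t 5.75 now [499.  -67.8 172.    2. ]
[[0.24, 0.42, -0.0], -5.0]
[[0.24, 0.41, -0.0], -5.0]
[[0.25, 0.42, -0.0], -5.0]
[[0.24, 0.42, -0.0], -5.0]
[[0.24, 0.41, -0.0], -5.0]
[[0.24, 0.42, -0.0], -5.0]
[[0.24, 0.42, -0.0], -5.0]
[[0.24, 0.41, -0.0], -5.0]
[[0.25, 0.42, -0.0], -5.0]
[[0.24, 0.42, -0.0], -5.0]
[[0.24, 0.41, -0.0], -5.0]
[[0.24, 0.42, -0.0], -5.0]
[[0.24, 0.42, -0.0], -5.0]
[[0.25, 0.41, -0.0], -5.0]
[[0.24, 0.42, -0.0], -5.0]
[[0.24, 0.42, -0.0], -5.0]
[[0.24, 0.41, -0.0], -5.0]
[[0.24, 0.42, -0.0], -5.0]
```

Request:
send_rows --newtons 20 --series '[{"translation": [0,0,0],"claw": 0.05},{"translation": [0.24,0.42,0],"twist": -5,"claw": 0.05},{"translation": [0.24,0.42,0],"twist": -5,"claw": 0.05},{"translation": [0.24,0.42,0],"twist": -5,"claw": 0.05},{"translation": [0.24,0.42,0],"twist": -5,"claw": 0.05},{"translation": [0.24,0.42,0],"twist": -5,"claw": 0.05},{"translation": [0.24,0.42,0],"twist": -5,"claw": 0.05},{"translation": [0,0,0],"claw": 0.05}]'

```text
$.series[0]: bad value
```

Request:
send_rows --newtons 20 --series '[{"translation": [0,0,0],"twist": 0,"claw": 0.05},{"translation": [0.24,0.42,0],"twist": -5,"claw": 0.05},{"translation": [0.24,0.42,0],"twist": -5,"claw": 0.05},{"translation": [0.24,0.42,0],"twist": -5,"claw": 0.05},{"translation": [0.24,0.42,0],"twist": -5,"claw": 0.05},{"translation": [0.24,0.42,0],"twist": -5,"claw": 0.05},{"translation": [0.24,0.42,0],"twist": -5,"claw": 0.05},{"translation": [0,0,0],"twist": 0,"claw": 0.05}]'

```text
t: 6.75
ee_pos: [517.7, -89.6, 172.3]
eef_rot: [180.0, -0.0, 31.7]
ft_force: [-0.5, -0.7, 2.5]
gripper_width: 0.128
grip_force: 20.0
```

Request:
send_rows --series '[{"translation": [0.24,0.42,0],"twist": -5,"claw": 0.05},{"translation": [0.24,0.42,0],"twist": -5,"claw": 0.05},{"translation": [0.24,0.42,0],"twist": -5,"claw": 0.05},{"translation": [0.24,0.41,0],"twist": -5,"claw": 0.05},{"translation": [0.24,0.41,0],"twist": -5,"claw": 0.05},{"translation": [0.24,0.42,0],"twist": -5,"claw": 0.05},{"translation": [0,0,0],"twist": 0,"claw": 0.05}]'

```text
t: 7.62
ee_pos: [546.0, -97.7, 172.4]
eef_rot: [179.8, 0.0, 61.7]
ft_force: [2.5, -1.9, -0.8]
gripper_width: 0.124
grip_force: 20.0
```

```bash
python3 -c "
from h import *
s=ctrl.state(); print(s['wrist_torque'])
p,d,m=cam('side'); x=p[140:260,210:360].copy(); cv2.imwrite('pics/s4.png',cv2.resize(x,None,fx=5,fy=5))"
```

```text
[-0.48372551 -0.32126576  0.02154636]
```

View pics/s4.png

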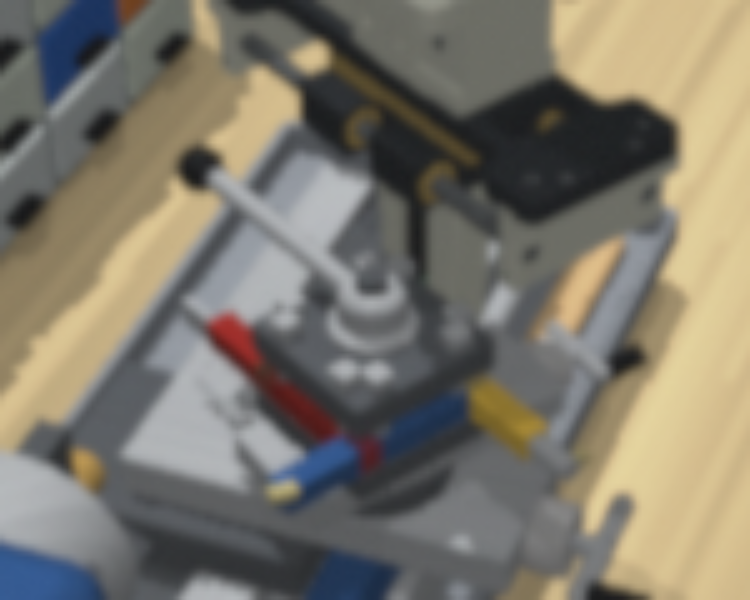

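Request:
send_rows --series '[{"translation": [0.24,0.42,0],"twist": -5,"claw": 0.05},{"translation": [0.24,0.42,0],"twist": -5,"claw": 0.05},{"translation": [0.24,0.42,0],"twist": -5,"claw": 0.05},{"translation": [0.24,0.41,0],"twist": -5,"claw": 0.05},{"translation": [0.24,0.41,0],"twist": -5,"claw": 0.05},{"translation": [0.24,0.42,0],"twist": -5,"claw": 0.05},{"translation": [0,0,0],"twist": 0,"claw": 0.05},{"translation": [0,0,0],"twist": 0,"claw": 0.05}]'

```text
t: 8.68
ee_pos: [573.8, -90.8, 172.4]
eef_rot: [179.8, 0.1, 91.6]
ft_force: [5.4, -2.4, -1.6]
gripper_width: 0.132
grip_force: 20.0
```

Request:
send_rows --series '[{"translation": [0,0,0],"twist": 0,"claw": 0.35},{"translation": [0,0,0],"twist": 0,"claw": 0.35},{"translation": [0,0,0],"twist": 0,"claw": 0.35},{"translation": [0,0,-3],"twist": 0,"claw": 0.35},{"translation": [0,0,-4],"twist": 0,"claw": 0.35},{"translation": [0,0,-4],"twist": 0,"claw": 0.35},{"translation": [0,0,-4],"twist": 0,"claw": 0},{"translation": [-5,-3,0],"twist": 0,"claw": 0},{"translation": [-5,-3,0],"twist": 0,"claw": 0},{"translation": [-5,-3,0],"twist": 0,"claw": 0},{"translation": [0,0,0],"twist": 0,"claw": 0},{"translation": [0,0,0],"twist": 0,"claw": 0}]'

```text
t: 10.18
ee_pos: [487.4, -241.6, 322.0]
eef_rot: [-180.0, -0.1, 91.8]
ft_force: [0.4, -0.3, 0.5]
gripper_width: 0.005
grip_force: 0.0
```

```bash
python3 - <<'E'
from m import measure
from h import *
measure("b")
s=ctrl.state(); print(s['t'],s['ee_pos'],s['eef_rot'],s['joint_positions'])
E
python3 -c "
import cv2;a=cv2.imread('pics/b_top.png');b=cv2.imread('pics/b_side.png');b=cv2.resize(b,(458,393));a=cv2.resize(a,(340,340))
import numpy as np
c=np.zeros((400,800,3),np.uint8);c[:340,:340]=a;c[:393,341:799]=b;cv2.imwrite('pics/bb.png',c)"
```

```text
top top 495 ((548.7159423828125, -40.477455139160156), (65.1973648071289, 65.06631469726562), 1.1088818311691284) [546.2 -39.5 209.8]
 ball 43 [630.2 -69.  245. ] [638. -62. 249.]
  red 52 [596.2 -13.4 189.1] [584. -18. 185.] [608.  -9. 194.]
  yellow 88 [528.3 -37.6 189.3] [487. -72. 180.] [627.  70. 196.]
  green 3 [569.7 -82.1 186.4] [570. -91. 185.] [570. -77. 187.]
  blue 67 [521.8   5.1 188.3] [516.  -7. 184.] [528.  22. 193.]
side top 556 ((545.10791015625, -40.961631774902344), (65.50865936279297, 68.00152587890625), 1.5456640720367432) [540.6 -31.8 208.1]
 ball 38 [627.2 -65.9 240.3] [633. -61. 244.]
  red 232 [568.5 -10.5 183.3] [529. -18. 174.] [607.  -7. 191.]
  yellow 124 [503.8 -60.  184.3] [483. -72. 175.] [614.  56. 195.]
  blue 109 [516.6  -8.1 185.8] [512. -53. 178.] [524.  22. 189.]
headstock ((613.1515502929688, 262.3895568847656), (146.8227081298828, 237.40066528320312), 2.5553274154663086)
10.275 [ 488.22738578 -240.58981046  321.86705228] [-1.79989352e+02 -8.42345755e-02  9.19664596e+01] [10.84010466 21.44226826 19.39573811 90.0078083  -7.49990301 69.87705661
 33.55048668]
```

View pics/bb.png

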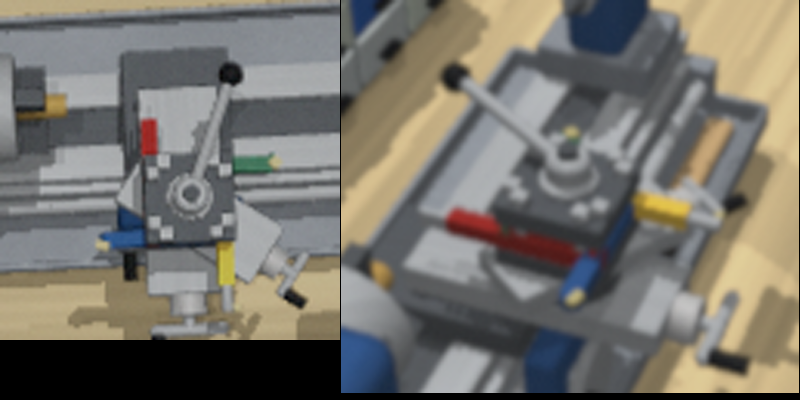

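```bash
python3 -c "
from plan import plan
import numpy as np
plan([(630,-67.5,322,162,8),(630,-67.5,224,162,3)])
C=np.array([547,-40.5]); w=[]
for k in range(1,13):
    a=np.radians(-18-k*5); q=C+87.5*np.array([np.cos(a),np.sin(a)]); w.append((q[0],q[1],224,162-5*k,1))
plan(w,[630.2,-67.5,224,162])"
```

```text
t 10.28 now [ 488.2 -240.6  321.9   92. ]
[[2.1, 1.85, -0.0], -8.8]
[[1.8, 2.14, -0.0], -8.7]
[[1.45, 2.39, -0.0], -8.8]
[[1.06, 2.59, -0.01], -8.7]
[[0.67, 2.71, 0.0], -8.8]
[[0.23, 2.79, 0.0], -8.7]
[[-0.18, 2.79, -0.0], -8.8]
[[-0.61, 2.73, -0.0], -8.7]
[[-0.0, 0.0, 3.27], -0.0]
[[-0.0, 0.0, 3.26], -0.0]
[[-0.0, 0.0, 3.27], -0.0]
t 10.28 now [630.2 -67.5 224.  162. ]
[[0.03, -0.77, -0.0], 5.0]
[[0.03, -0.76, -0.0], 5.0]
[[0.04, -0.76, -0.0], 5.0]
[[0.03, -0.76, -0.0], 5.0]
[[0.03, -0.77, -0.0], 5.0]
[[0.04, -0.76, -0.0], 5.0]
[[0.03, -0.76, -0.0], 5.0]
[[0.03, -0.76, -0.0], 5.0]
[[0.04, -0.77, -0.0], 5.0]
[[0.03, -0.76, -0.0], 5.0]
[[0.03, -0.76, -0.0], 5.0]
[[0.04, -0.77, -0.0], 5.0]
```

Request:
send_rows --series '[{"translation": [2.1,1.85,0],"twist": -8.8,"claw": 0.5},{"translation": [1.8,2.14,0],"twist": -8.7,"claw": 0.5},{"translation": [1.45,2.39,0],"twist": -8.8,"claw": 0.5},{"translation": [1.06,2.59,0],"twist": -8.7,"claw": 0.5},{"translation": [0.67,2.71,0],"twist": -8.8,"claw": 0.5},{"translation": [0.23,2.79,0],"twist": -8.7,"claw": 0.5},{"translation": [-0.18,2.79,0],"twist": -8.8,"claw": 0.5},{"translation": [-0.61,2.73,0],"twist": -8.7,"claw": 0.5},{"translation": [0,0,0],"twist": 0,"claw": 0.5},{"translation": [0,0,0],"twist": 0,"claw": 0.5},{"translation": [0,0,3],"twist": 0,"claw": 0.5},{"translation": [0,0,2],"twist": 0,"claw": 0.5},{"translation": [0,0,0],"twist": 0,"claw": 0.5},{"translation": [0,0,0],"twist": 0,"claw": 0.5}]'

```text
t: 12.02
ee_pos: [629.9, -70.9, 273.4]
eef_rot: [-180.0, 0.1, 161.7]
ft_force: [-0.3, -0.6, 0.3]
gripper_width: 0.501
grip_force: 0.0
```

```bash
python3 -c "
from h import *
p,d,m=cam('side'); x=p[120:240,180:330].copy(); cv2.imwrite('pics/s5.png',cv2.resize(x,None,fx=5,fy=5))"
```

```text
(no output)
```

View pics/s5.png

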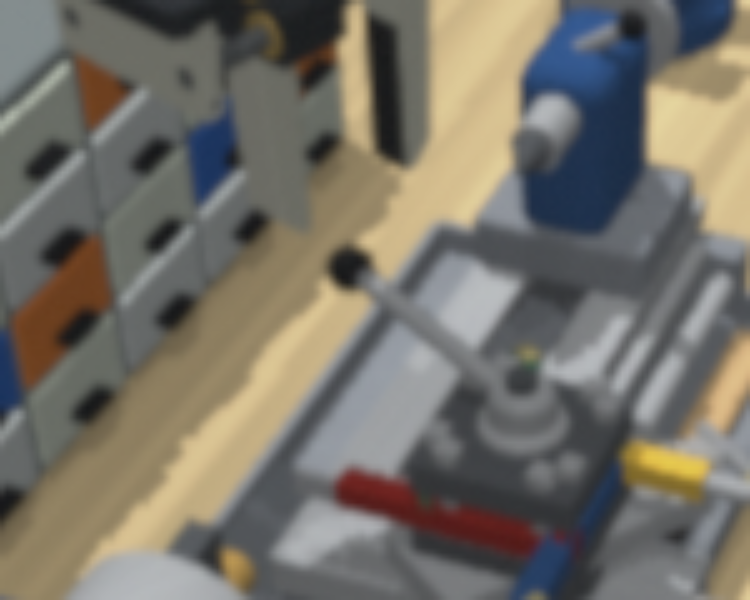

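Request:
send_rows --newtons 10 --series '[{"translation": [0,0.3,2.5],"twist": 0,"claw": 0.5},{"translation": [0,0,2.4],"twist": 0,"claw": 0.5},{"translation": [0,0,0],"twist": 0,"claw": 0.5},{"translation": [0,0,0],"twist": 0,"claw": 0.1},{"translation": [0,0,0],"twist": 0,"claw": 0.1},{"translation": [0,0,0],"twist": 0,"claw": 0.1},{"translation": [0,0,0],"twist": 0,"claw": 0.1}]'

```text
t: 12.95
ee_pos: [631.1, -68.8, 224.3]
eef_rot: [-179.9, 0.1, 161.7]
ft_force: [-1.3, -1.9, 2.4]
gripper_width: 0.184
grip_force: 10.0
```

Request:
send_rows --series '[{"translation": [0.03,-0.77,0],"twist": 5,"claw": 0.1},{"translation": [0.03,-0.76,0],"twist": 5,"claw": 0.1},{"translation": [0.04,-0.76,0],"twist": 5,"claw": 0.1},{"translation": [0.03,-0.76,0],"twist": 5,"claw": 0.1},{"translation": [0.03,-0.77,0],"twist": 5,"claw": 0.1},{"translation": [0.04,-0.76,0],"twist": 5,"claw": 0.1},{"translation": [0.03,-0.76,0],"twist": 5,"claw": 0.1},{"translation": [0.03,-0.76,0],"twist": 5,"claw": 0.1},{"translation": [0.04,-0.77,0],"twist": 5,"claw": 0.1},{"translation": [0.03,-0.76,0],"twist": 5,"claw": 0.1},{"translation": [0,0,0],"twist": 0,"claw": 0.1},{"translation": [0,0,0],"twist": 0,"claw": 0.1}]'

```text
t: 14.45
ee_pos: [581.1, -122.8, 224.2]
eef_rot: [179.9, 0.2, 111.8]
ft_force: [2.3, -4.7, 4.1]
gripper_width: 0.184
grip_force: 10.0
```

Request:
send_rows --series '[{"translation": [-0.05,-0.76,0],"twist": 5,"claw": 0.1},{"translation": [0.0,-0.4,0],"twist": 2.5,"claw": 0.1},{"translation": [0,0,0],"twist": 0,"claw": 0.1},{"translation": [0,0,0],"twist": 0,"claw": 0.1}]'

```text
t: 14.95
ee_pos: [570.4, -126.4, 224.1]
eef_rot: [179.9, 0.1, 104.3]
ft_force: [2.4, -4.4, 5.1]
gripper_width: 0.18
grip_force: 10.0
```

Request:
send_rows --series '[{"translation": [0.0,-0.3,0],"twist": 2,"claw": 0.1},{"translation": [0,0,0],"twist": 0,"claw": 0.1},{"translation": [0,0,0],"twist": 0,"claw": 0.1}]'

```text
t: 15.32
ee_pos: [567.5, -127.1, 224.1]
eef_rot: [179.9, 0.1, 102.3]
ft_force: [3.8, -4.0, 5.2]
gripper_width: 0.183
grip_force: 10.0
```

Request:
send_rows --series '[{"translation": [0.0,-0.2,0],"twist": 1.3,"claw": 0.1},{"translation": [0,0,0],"twist": 0,"claw": 0.1},{"translation": [0,0,0],"twist": 0,"claw": 0.1}]'

```text
t: 15.7
ee_pos: [565.7, -127.6, 224.1]
eef_rot: [179.8, 0.1, 101.0]
ft_force: [3.0, -4.2, 5.6]
gripper_width: 0.183
grip_force: 10.0
```

Request:
send_rows --series '[{"translation": [0.0,-0.2,0],"twist": 1.3,"claw": 0.1},{"translation": [0,0,0],"twist": 0,"claw": 0.1},{"translation": [0,0,0],"twist": 0,"claw": 0.1}]'

```text
t: 16.08
ee_pos: [564.6, -127.8, 224.1]
eef_rot: [179.7, 0.2, 99.8]
ft_force: [5.4, -3.5, 4.7]
gripper_width: 0.184
grip_force: 10.0
```

Request:
send_rows --series '[{"translation": [0.0,-0.2,0],"twist": 1.3,"claw": 0.1},{"translation": [0,0,0],"twist": 0,"claw": 0.1},{"translation": [0,0,0],"twist": 0,"claw": 0.1}]'

```text
t: 16.45
ee_pos: [564.5, -127.6, 224.2]
eef_rot: [179.5, 0.2, 98.5]
ft_force: [8.1, -5.1, 1.8]
gripper_width: 0.184
grip_force: 10.0
```

Request:
send_rows --series '[{"translation": [0,0,0],"twist": 0,"claw": 0.5},{"translation": [0,0,0],"twist": 0,"claw": 0.5},{"translation": [0,0,0],"twist": 0,"claw": 0.5},{"translation": [0,0,-3],"twist": 0,"claw": 0.5},{"translation": [0,0,-4],"twist": 0,"claw": 0.5},{"translation": [0,0,-4],"twist": 0,"claw": 0.5},{"translation": [-4,-3,0],"twist": 0,"claw": 0.5},{"translation": [-5,-3,0],"twist": 0,"claw": 0.5},{"translation": [-5,-3,0],"twist": 0,"claw": 0.5},{"translation": [0,0,0],"twist": 0,"claw": 0.5},{"translation": [0,0,0],"twist": 0,"claw": 0.5}]'

```text
t: 17.82
ee_pos: [491.7, -277.7, 332.5]
eef_rot: [-179.9, -0.2, 98.4]
ft_force: [0.4, 0.3, -0.8]
gripper_width: 0.5
grip_force: 0.0
```

```bash
python3 - <<'E'
from m import measure
from h import *
measure("c")
s=ctrl.state(); print(s['t'],s['ee_pos'],s['ft_force'])
E
python3 -c "
import cv2;a=cv2.imread('pics/c_top.png');b=cv2.imread('pics/c_side.png');b=cv2.resize(b,(458,393));a=cv2.resize(a,(340,340))
import numpy as np
c=np.zeros((400,800,3),np.uint8);c[:340,:340]=a;c[:393,341:799]=b;cv2.imwrite('pics/cc.png',c)"
```

```text
top top 505 ((548.9081420898438, -40.41794967651367), (65.36038970947266, 65.14657592773438), 1.5356050729751587) [547.1 -37.9 209.7]
 ball 41 [ 564.1 -123.5  243.5] [571. -41. 252.]
  red 54 [595.9 -13.4 189.4] [584. -18. 185.] [608.  -9. 193.]
  yellow 86 [527.6 -38.8 190. ] [487. -72. 183.] [627.  66. 196.]
  blue 67 [521.8   4.7 188.7] [516.  -9. 185.] [528.  22. 193.]
side top 578 ((545.1630859375, -40.97559356689453), (65.95104217529297, 68.6089859008789), 2.259936809539795) [540.9 -32.  208.2]
 ball 50 [ 561.2 -124.4  241.3] [ 570. -118.  245.]
  red 223 [568.2 -10.5 183.7] [528. -20. 175.] [607.  -6. 189.]
  yellow 130 [508.3 -55.6 184.7] [483. -72. 174.] [616.  56. 196.]
  blue 105 [516.7  -8.  185.6] [512. -52. 179.] [525.  21. 189.]
headstock ((610.4883422851562, 261.652587890625), (146.16937255859375, 237.72938537597656), 1.334736943244934)
17.925 [ 492.66648299 -276.70144149  332.61085969] [ 0.7516941   0.97360947 -0.22537287]
```

View pics/cc.png

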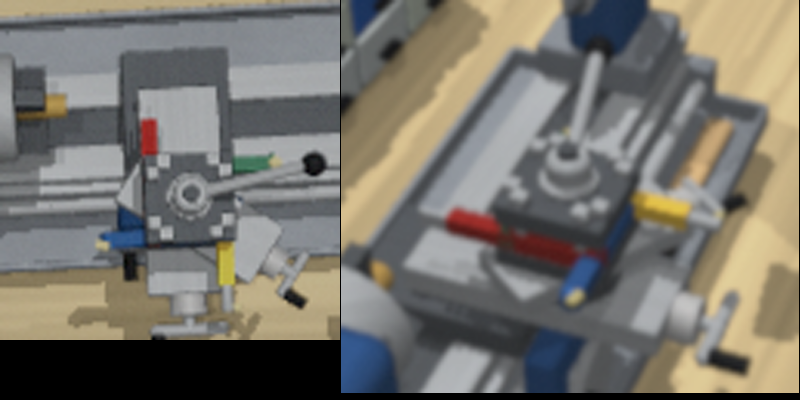

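The red tool is at work at (148,137) and the lever points to the tailstock with its ball at (314,163). The post hasn't shifted, and the arm touches nothing.

```bash
python3 -c "
from rig import job
print(job.sign_off())"
```

```text
the job is handed in; nothing more can be done
None
```

The post is turned one station counter-clockwise with the red tool at work, the clamp lever is swung clockwise until firm, and the job is handed in at about 18 s (no verdict was returned); the last pictures show the post in place, but I did not re-measure the key, brush, caliper and oil can at the end.

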